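Sort the salvaged amplifier parts

ROBOT

A 6-joint arm with a two-finger parallel gripper is mounted at the origin on the work surface. World frame = base frame: x ahead of the robot, y to its left, z up, the work surface at z = 0. Lengths are in m, angles in rad, forces in N, time in s.
With the tool pointing down it reaches from about 0.325 to 0.9 m from the base axis. Payload 6.1 kg.
Tool frame: the origin (TCP) lies midway between the tips of the shut fingers; the grasp point (between the pads) lies 19 mm behind it; y points along the fingers, x is the direction in which the jaws open and shut, and the axes are right-handed (so a half turn about y gives the same grasp; the last joint's range is limited). The gripper opens to 87 mm and grips with 3 to 60 N. Pads are 19 mm wide; open, the fingers measure 117 mm over their backs; the gripper's body (75 mm by 190 mm) begins 51 mm behind the grasp point.
Start: joints at [1.158, 0.22, 1.526, -0, 1.395, -0.126], TCP at [0.177, 0.599, 0.223] pointing down, gripper open.
Joint ranges: [-2.98, 2.98], [-0.91, 2.08], [0.09, 2.57], [-1.24, 4.39], [0.2, 2.65], [-2.68, 2.68]. Speed limits (rad/s): [2.57, 2.57, 3.01, 3.14, 3.14, 3.14].

INTERFACE

Orientations are given as a unit quaternion [x, y, z, w].
In Python, from rig import readout, cams, close_job gives the robot as it stands.
- The arm moves only by the tool move_arm, never from a script. Its argument "rows" is a list of rows, each a list of 4 numbers: the shift along the tool's x, y, z in cm, then the turn about the tool's y in degrees. In form: [[dx, dy, dz, roll], ...]. A call has 1 to 12 rows; each row is the pose to reach, as a shift and turn from the pose measured when the call began, along the tool's axes at that moment; what a row does not reach only later rows make up. A row lasts 1/10 s, in which the tool goes at most 50 mm and 8.59 degrees, less where a joint would pass 70% of its speed; a pose out of reach is approached as far as the arm can. A call with a gripper value outside its range is refused whole. "grip" is the opening, from 0 (shut) to 1 (fully open), set as the call begins (left out, the last holds). The fingers move at their own pace and stop on an object; "force" is the grip in N (left out, the last holds). Time passes only in rows, so rows that repeat a pose let the fingers close. It gives the time, the measured TCP pose, the force and the opening at its end, in the units of the state.
- readout.get_state(): the state, without advancing time (a new reading comes with each control period).
- cams.read_camera(name): name is "side" or "top"; returns a dict with "image" (480x640x3 uint8, red, green, blue), "z_map" (480x640 float32, m along the optical axis (not along the pixel's ray), 0 where there is no reading), "intrinsics" (3x3 intrinsics, pixels), "k1" (the pictures are not rectified: a ray, as slopes to the right and down, at radius r is drawn at 1 + k1 r^2 times it, then the intrinsics apply), "position" and "orientation" of the camera in the world. Camera axes: x right, y down, z forward; pixel columns grow to the right and rows downward; lengths in m; the calibration is good to about 2 mm. A picture is of the moment at which its call begins.
- close_job(): hands the job in, once; it reports no verdict.
The state is a dict: "time": time; "joint_positions": joint angles; "joint_vel": joint speeds; "joint_efforts": joint torques, N m; "tool_pos": TCP position; "orientation": TCP orientation; "force": force on the tool from outside, world axes, zero at the start; "torque": the same for the moment, N m; "grip_width": finger opening in m.
Only numpy, scipy, OpenCV 4.12 (cv2) and the standard library are available. Lean on these libraries where they do the work, as an engineer would, in place of code of your own. Each camera call takes 0.05 s, during which the arm holds its last target.

TASK

Sort the three parts salvaged from the amplifier: stand the loose capacitor upright in the open tray that already holds a capacitor, and the loose transformer, as it stands now, in the tray that already holds a transformer, setting each down gently rather than dropping it. Lift the finned heatsink out of its chassis channel, set it flat on the ledge of the scrap bin in front of the shut flap and let go; then take it afresh and push it end first through the flap, all the way, until it falls into the bin and the flap falls shut behind it. Leave the other things on the bench where they are.

Things in the scene. Friction and masses are not known exactly. Their poses are not given: they have to be found in the camera images.
- cap_mid (a point): loose electrolytic capacitor: a black cylinder with an aluminium top, 30 mm in diameter, 45 mm tall, about 45 g, standing upright on the bench. This point is its centre, half-way up; its z axis is the cylinder's axis.
- trafo_mid (a point): loose small transformer standing on the bench, about 160 g: a dark laminated steel core 42 (x) by 20 (y) by 35 mm (z), with a white and copper winding 24 (x) by 36 (y) by 21 mm (z) bulging from its two y sides at mid height. Best gripped across its 42 mm, on the flat x faces, which are 20 mm wide. This point is its centre, half-way up; x runs along the 42 mm, z up.
- heatsink_mid (a point): finned aluminium heatsink, a block 66 mm long (x), 30 mm wide (y) and 28 mm tall (z), about 110 g, starting in the channel of the chassis. Its two ends are flat fins 30 mm by 28 mm, its sides are the edges of ten fins; both can be gripped. This point is its centre, half-way up and half-way along; z up.
- chassis: fixed steel plate, 190 (x) by 115 by 4 mm, origin at its underside's centre. Along its x runs a central channel, ends open: two walls 150 mm long, tops 36 mm above the bench, 42 mm apart inside. The heatsink lies in it lengthwise, underside 4 mm above the bench, with 6 mm free each side: here only its ends can be gripped. Outside the walls: board and terminals, at most 22 mm tall.
- scrapbin: grey scrap bin; origin on the bench below the middle of the sill, x axis into the bin (push direction), z up. Closed box from x = 0 to 130 mm, 110 mm wide, top 127 mm above the bench, clear lid, floor 4 mm up: a part whose middle passes the sill tips and falls in. Only opening: in the front plate (x = 0 to 4 mm), 46 mm wide, centred on y = 0, 48 mm tall from the ledge's top, closed by the flap.
- ledge (a point): centre of the top of the scrap bin's ledge, a flat solid block in front of the flap: 115 mm long (bin's x from -115 mm to the sill at 0), 110 mm wide, top 70 mm above the bench. Axes as the scrap bin's. The box behind it rises 57 mm above the ledge.
- flap (a joint): flap of the scrap bin: a light steel plate (30 g) 44 mm wide and 46 mm tall just inside the opening, hinged along its top edge 117.5 mm above the bench, 6 mm behind the sill. Angle in rad: 0 hanging shut, growing as it is pushed inwards, up to 1.5; it falls shut by its own weight.
- captray: open grey tray for capacitors, fixed, 120 (x) by 130 (y) by 35 mm tall, walls and floor 4 mm thick. A capacitor like the loose one is fixed in it, standing at x = -20, y = -38 mm; the half at positive y is free. Origin: centre of the underside, on the bench.
- trafotray: open grey tray for transformers, fixed, the same size as the other: 120 (x) by 130 (y) by 35 mm tall, walls and floor 4 mm thick. A transformer like the loose one is fixed in it, at x = -20, y = -38 mm (its 42 mm along x); the half at positive y is free. Origin: centre of the underside, on the bench.
- spool: bystander: grey spool, 48 mm in diameter, 37 mm tall, standing near the loose parts. Origin: centre of its underside.
- driver_grip (a point): bystander: screwdriver 170 mm long lying behind the chassis. This point is on its handle.
- pot: bystander: small potentiometer, a 24 mm steel disc 12 mm tall with a shaft up to 26 mm. Origin: centre of its underside.
- meter: bystander: black multimeter lying on its back, 160 by 78 by 36 mm (44 mm with its dial). Origin: centre of its underside.
Not all that is in view belongs to the job. Leave any orange look-alike of the chassis alone.

How it is judged:
By the outcome, as a careful person would: the job done as asked, in the order asked, and still so for the second after the job is handed in, with the robot touching nothing.
It also fails if it takes over 72 s, if anything falls off the work surface, if the arm or the gripper's body presses on something with over 40 N, if the wrist force passes 120 N, or if a joint passes its speed limit or range.

## Working session

There is one attempt and no reset: what is moved stays moved. The work goes in short steps, Python scripts to look and compute and a tool call to move; the robot and the scene stay as the last step left them, time stands still between calls to the robot, and variables do not carry over. Pictures are saved under pics/ and viewed, and the job is handed in when it is done.

Besides the shell and the picture viewer there is one more tool, called after ">>>" as name(argument=value, ...), one argument or row to a line, values as JSON. move_arm: Moves the arm, as the interface text tells. Its arguments: {"type":"object","properties":{"rows":{"type":"array"},"grip":{"type":"number"},"force":{"type":"number"}},"required":["rows"]}

```bash
ls -la; mkdir -p pics; cat > h.py <<'E'
import numpy as np, cv2, pickle
from rig import readout, cams, close_job
from scipy.spatial.transform import Rotation as R
def cap(name,fn=None):
    d=cams.read_camera(name)
    pickle.dump(d,open(name+'.pkl','wb'))
    if fn: cv2.imwrite('pics/'+fn,d['image'][:,:,::-1])
    return d
def load(n): return pickle.load(open(n+'.pkl','rb'))
def cloud(d):
    z=d['z_map'];K=np.array(d['intrinsics']);k1=d['k1']
    h,w=z.shape;u,v=np.meshgrid(np.arange(w),np.arange(h))
    P=cv2.undistortPoints(np.stack([u,v],-1).reshape(-1,1,2).astype(np.float64),K,np.array([k1,0,0,0,0.])).reshape(h,w,2)
    p=np.dstack([P[...,0]*z,P[...,1]*z,z])
    W=p@R.from_quat(d['orientation']).as_matrix().T+np.array(d['position'])
    W[z==0]=np.nan
    return W
def proj(d,p):
    q=(np.atleast_2d(p)-np.array(d['position']))@R.from_quat(d['orientation']).as_matrix()
    s=q[:,:2]/q[:,2:];s=s*(1+d['k1']*(s**2).sum(1,keepdims=True))
    K=np.array(d['intrinsics']);return s*[K[0,0],K[1,1]]+[K[0,2],K[1,2]]
E
python3 - <<'E'
from h import *
for n in('top','side'):
    d=cap(n,n+'0.png');print(n,d['position'],d['orientation'],d['k1'],np.array(d['intrinsics']).round(1).tolist())
s=readout.get_state()
for k in s: print(k,np.round(s[k],4))
E
```

```text
total 12
drwxr-xr-x  3 agent agent 4096 Dec  6 15:18 .
drwxr-xr-x 23 root  root  4096 Dec  6 15:18 ..
drwxr-xr-x  2 agent agent 4096 Dec  6 15:18 pics
top [ 0.3548739  -0.01903625  1.17099196] [-0.69938113  0.70891429 -0.06167163  0.06710568] -0.09703773161263662 [[503.3, 0.0, 324.1], [0.0, 503.3, 246.0], [0.0, 0.0, 1.0]]
side [ 0.2341834  -0.64837713  0.60903143] [ 0.86913747 -0.18011815  0.1014813  -0.44928728] -0.03694563589109957 [[455.6, 0.0, 324.9], [0.0, 455.6, 243.3], [0.0, 0.0, 1.0]]
time 0.1
joint_positions [ 1.1579  0.2212  1.5275  0.      1.3947 -0.1261]
joint_vel [-0.0011 -0.0009 -0.002  -0.0002  0.0002  0.0002]
joint_efforts [ 8.00000e-04 -4.95942e+01 -3.88518e+01  7.01000e-02  5.15000e-02
  0.00000e+00]
tool_pos [0.1766 0.5989 0.2215]
orientation [ 0.5666  0.4228 -0.424  -0.566 ]
force [ 0.2183 -0.0621  0.752 ]
torque [-0.0232  0.0075 -0.0352]
grip_width 0.087
```

View pics/top0.png

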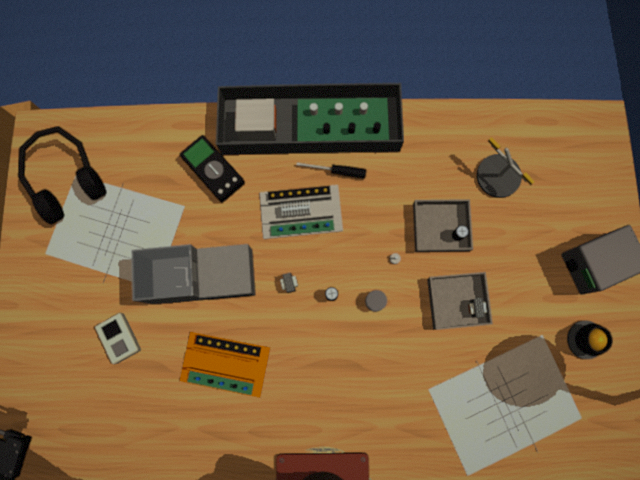

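View pics/side0.png

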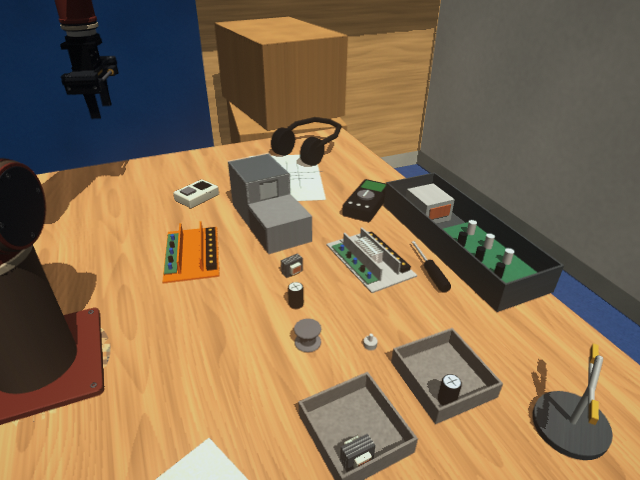

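Top view: the loose capacitor is at (331,294) and the fixed one at (462,232). The loose transformer is at (288,283) and the fixed one at (478,307). The heatsink is in the grey chassis at (293,210); the orange look-alike at (225,365) is to be avoided. The bin is at (193,272) with its ledge on the right, the spool at (376,300) and the pot at (394,258). Next I'll measure them and check a close crop.

```bash
python3 - <<'E'
from h import *
d=load('top');W=cloud(d)
im=d['image'][:,:,::-1]
cv2.imwrite('pics/crop0.png',cv2.resize(im[170:340,120:420],(800,453),interpolation=cv2.INTER_CUBIC))
# table plane
t=W[330:420,280:420].reshape(-1,3);print('table z',np.nanmedian(t[:,2]), np.nanstd(t[:,2]))
def reg(name,u0,v0,u1,v1,zl,zh):
    p=W[v0:v1,u0:u1].reshape(-1,3);p=p[(p[:,2]>zl)&(p[:,2]<zh)]
    if len(p)<5: print(name,'few',len(p));return
    r=cv2.minAreaRect((p[:,:2]*1000).astype(np.float32))
    print(name,len(p),'mean',p.mean(0).round(4),'c',np.round(r[0],1),'sz',np.round(r[1],1),'ang',round(r[2],1),'zmed',np.median(p[:,2]).round(4),'zmax',p[:,2].max().round(4))
reg('cap',318,282,346,306,.035,.06)
reg('trafo',272,268,304,298,.03,.06)
reg('trafo_w',272,268,304,298,.012,.06)
reg('heats',270,200,320,220,.02,.05)
reg('chassis all',250,178,350,245,.002,.05)
reg('walls',250,178,350,245,.034,.05)
reg('ledge',190,235,262,305,.06,.08)
reg('bin top',120,235,200,310,.115,.14)
reg('bin all',120,235,262,310,.05,.14)
reg('captray',405,190,480,260,.028,.04)
reg('capfix',450,220,475,243,.042,.06)
reg('trtray',420,265,500,335,.028,.034)
reg('trtray all',420,265,500,335,.02,.06)
reg('trfix',466,292,492,322,.036,.06)
reg('spool',360,285,392,316,.025,.05)
reg('pot',385,250,403,266,.008,.05)
E
```

```text
table z -0.0005924016931917464 0.002230922889196986
cap 135 mean [ 0.4556 -0.0276  0.0448] c [455.5 -28.1] sz [26.9 27.2] ang 89.1 zmed 0.0448 zmax 0.0507
trafo 167 mean [0.4843 0.07   0.0345] c [483.9  71.3] sz [43.5 28.5] ang 5.2 zmed 0.0347 zmax 0.0402
trafo_w 251 mean [0.4837 0.0691 0.0317] c [484.1  69.7] sz [42.5 36. ] ang 13.1 zmed 0.0331 zmax 0.0402
heats 396 mean [0.654  0.0557 0.0308] c [652.9  56.6] sz [ 49.9 114.5] ang 0.7 zmed 0.0312 zmax 0.0411
chassis all 3549 mean [0.6533 0.0443 0.0124] c [657.5  47.7] sz [240.4 163.7] ang 89.0 zmed 0.009 zmax 0.0411
walls 182 mean [0.6545 0.041  0.036 ] c [654.7  42.7] sz [ 51.2 149.1] ang 4.5 zmed 0.0358 zmax 0.0411
ledge 2650 mean [0.505  0.2128 0.0694] c [505.8 222.2] sz [112.  138.3] ang 3.9 zmed 0.0694 zmax 0.0796
bin top 3158 mean [0.4959 0.3328 0.1263] c [497.7 333.7] sz [112.1 132.5] ang 4.8 zmed 0.1264 zmax 0.1327
bin all 6186 mean [0.4984 0.2786 0.0993] c [501.6 276.8] sz [112.4 247.3] ang 4.4 zmed 0.1218 zmax 0.1327
captray 445 mean [ 0.6166 -0.2926  0.0333] c [ 612.3 -289.2] sz [120.9 132. ] ang 0.7 zmed 0.0335 zmax 0.0399
capfix 121 mean [ 0.591  -0.3269  0.0483] c [ 590.9 -327.6] sz [27.8 26.6] ang 7.6 zmed 0.0485 zmax 0.0554
trtray 309 mean [ 0.4313 -0.3323  0.0317] c [ 435.8 -320. ] sz [121.6 132. ] ang 4.0 zmed 0.0319 zmax 0.034
trtray all 842 mean [ 0.4323 -0.3332  0.033 ] c [ 435.8 -319.8] sz [121.8 132.3] ang 4.0 zmed 0.0338 zmax 0.0436
trfix 162 mean [ 0.4177 -0.3609  0.0386] c [ 415.9 -367.2] sz [56.3 37.3] ang 5.7 zmed 0.0385 zmax 0.0436
spool 340 mean [ 0.4395 -0.127   0.0364] c [ 440.  -127.4] sz [44.5 46.7] ang 65.0 zmed 0.0363 zmax 0.0431
pot 74 mean [ 0.5379 -0.1758  0.0127] c [ 538.  -175.3] sz [21.2 20.1] ang 86.1 zmed 0.0115 zmax 0.0309
```

View pics/crop0.png

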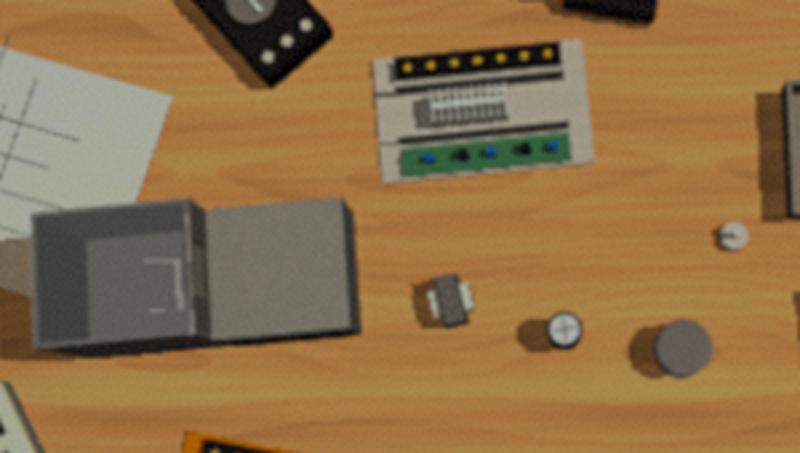

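```bash
python3 - <<'E'
from h import *
T=load('top');S=load('side');WT=cloud(T);WS=cloud(S)
def sel(W,c,r,zl,zh):
    p=W.reshape(-1,3);p=p[~np.isnan(p[:,0])]
    m=(abs(p[:,0]-c[0])<r[0])&(abs(p[:,1]-c[1])<r[1])&(p[:,2]>zl)&(p[:,2]<zh);return p[m]
def rep(n,c,r,zl,zh,q=False):
    for k,W in(('T',WT),('S',WS)):
        p=sel(W,c,r,zl,zh)
        if len(p)<8: print(n,k,len(p));continue
        b=cv2.minAreaRect((p[:,:2]*1000).astype(np.float32))
        print(n,k,len(p),'mean',(p.mean(0)*1000).round(1),'box',np.round(b[0],1),np.round(b[1],1),round(b[2],1))
rep('cap',(.4555,-.028),(.03,.03),.038,.06)
rep('trafo',(.484,.07),(.04,.04),.029,.05)
rep('trafo low',(.484,.07),(.04,.04),.01,.026)
rep('ledge',(.505,.213),(.07,.057),.064,.076)
rep('bintop',(.498,.334),(.08,.08),.12,.135)
rep('captray',(.612,-.289),(.08,.08),.029,.040)
rep('capfix',(.591,-.327),(.025,.025),.042,.06)
rep('trtray',(.436,-.320),(.08,.08),.029,.034)
rep('trfix',(.418,-.361),(.035,.035),.036,.05)
rep('spool',(.44,-.127),(.035,.035),.028,.05)
# chassis local
c=np.array([.6547,.0427]);a=np.deg2rad(94.5);ex=np.array([np.cos(a),np.sin(a)]);ey=np.array([-ex[1],ex[0]])
for k,W in(('T',WT),('S',WS)):
    p=sel(W,c,(.12,.12),-.01,.06);l=np.c_[(p[:,:2]-c)@ex,(p[:,:2]-c)@ey,p[:,2]]*1000
    w=l[(l[:,2]>32.5)&(abs(l[:,0])<85)&(abs(l[:,1])<35)];b=cv2.minAreaRect(w[:,:2].astype(np.float32));print(k,'walls',b,len(w))
    pl=l[(l[:,2]>1.5)&(l[:,2]<30)&(abs(l[:,0])<100)&(abs(l[:,1])<65)];b=cv2.minAreaRect(pl[:,:2].astype(np.float32));print(k,'plate',b)
    h=l[(abs(l[:,0])<75)&(abs(l[:,1])<15)]
    for x in range(-75,75,6):
        q=h[(h[:,0]>=x)&(h[:,0]<x+6)];print(x,len(q),np.round(np.percentile(q[:,2],[20,50,80]),1) if len(q) else '',end=' | ')
    hh=h[(h[:,2]>20)];print('\nheat',hh.mean(0),len(hh),np.percentile(hh[:,0],[1,99]),np.percentile(hh[:,1],[1,99]))
s=readout.get_state();print(R.from_quat(s['orientation']).as_matrix().round(3))
E
```

```text
cap T 133 mean [455.8 -27.7  45. ] box [455.5 -28.1] [26.9 27.2] 89.2
cap S 163 mean [454.3 -30.   43.9] box [454.7 -27.9] [30.8 28.5] 77.4
trafo T 181 mean [484.2  70.3  34.1] box [483.7  71.3] [42.7 30.5] 11.3
trafo S 164 mean [482.4  68.1  33.9] box [483.5  66.3] [43.2 30.5] 9.9
trafo low T 30 mean [481.5  61.5  21.8] box [479.4  65.9] [32.8 38. ] 35.2
trafo low S 133 mean [479.3  57.7  18.3] box [481.3  60.2] [21.6 46.7] 78.5
ledge T 2478 mean [505.5 212.8  69.4] box [505.7 212.8] [113.4 115. ] 1.6
ledge S 1322 mean [504.9 210.3  69.4] box [506.9 213.3] [116.6 115.5] 1.1
bintop T 3123 mean [496.2 333.2 126.4] box [497.8 333.7] [112.1 132.5] 4.9
bintop S 1214 mean [496.2 325.4 126.3] box [498.  332.6] [110.7 134.4] 4.0
captray T 422 mean [ 616.6 -292.2   33.6] box [ 612.3 -289.2] [120.9 132. ] 0.7
captray S 1220 mean [ 609.5 -299.5   33.6] box [ 613.4 -290.6] [131.9 122.6] 89.9
capfix T 121 mean [ 591.  -326.9   48.3] box [ 590.9 -327.6] [27.8 26.6] 7.6
capfix S 290 mean [ 591.3 -330.    48.5] box [ 593.4 -329. ] [29.2 28.9] 86.3
trtray T 288 mean [ 430.5 -332.8   32. ] box [ 435.
[... 1600 characters left out ...]
 22 [3.  4.  5.1] | -63 17 [2.6 3.6 4.3] | -57 12 [2.6 3.6 4.2] | -51 12 [2.3 2.9 3.9] | -45 10 [2.  4.2 5.1] | -39 6 [3.8 4.2 4.6] | -33 5 [2.3 3.5 5.3] | -27 48 [10.7 20.4 28.3] | -21 42 [18.6 26.  31.1] | -15 19 [28.6 30.9 31.7] | -9 27 [27.8 30.1 31.4] | -3 25 [28.2 30.  32.4] | 3 25 [28.9 30.5 32.1] | 9 19 [28.2 30.6 32. ] | 15 21 [29.1 31.3 32.3] | 21 19 [27.8 29.8 31.6] | 27 22 [28.9 30.4 32. ] | 33 22 [27.8 30.  32. ] | 39 19 [28.3 30.5 32.2] | 45 2 [28.3 28.9 29.5] | 51 0  | 57 0  | 63 0  | 69 1 [5.3 5.3 5.3] | 
heat [ 7.16268636 -0.2711087  29.48274515] 277 [-22.58405619  44.08405972] [-14.469103   12.0599776]
[[ 0.283 -0.001 -0.959]
 [ 0.959 -0.002  0.283]
 [-0.002 -1.     0.   ]]
```

```bash
python3 - <<'E'
from h import *
d=load('top');im=d['image'][:,:,::-1]
a=cv2.resize(im[170:250,250:350],(800,640),interpolation=cv2.INTER_CUBIC)[20:600]
cv2.imwrite('pics/crop1.png',a)
b=cv2.resize(im[262:312,268:348],(800,500),interpolation=cv2.INTER_CUBIC);cv2.imwrite('pics/crop2.png',b)
E
```

```text
(no output)
```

View pics/crop1.png

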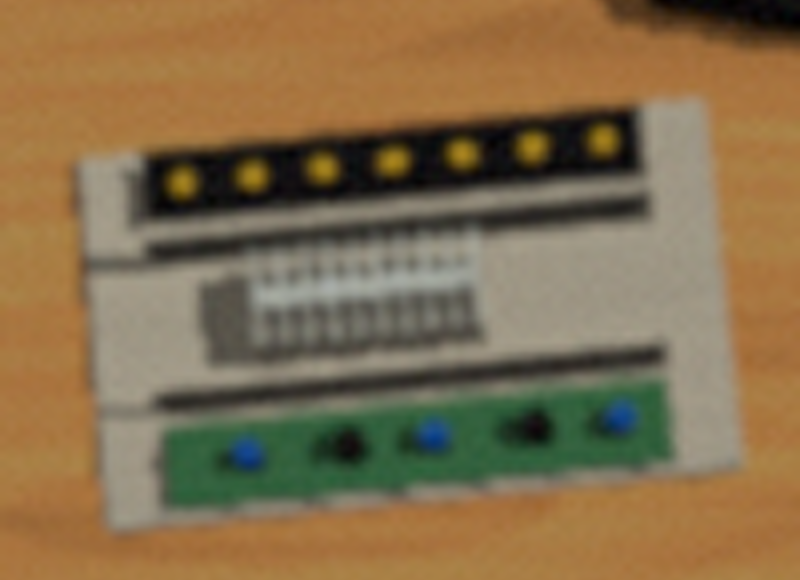

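View pics/crop2.png

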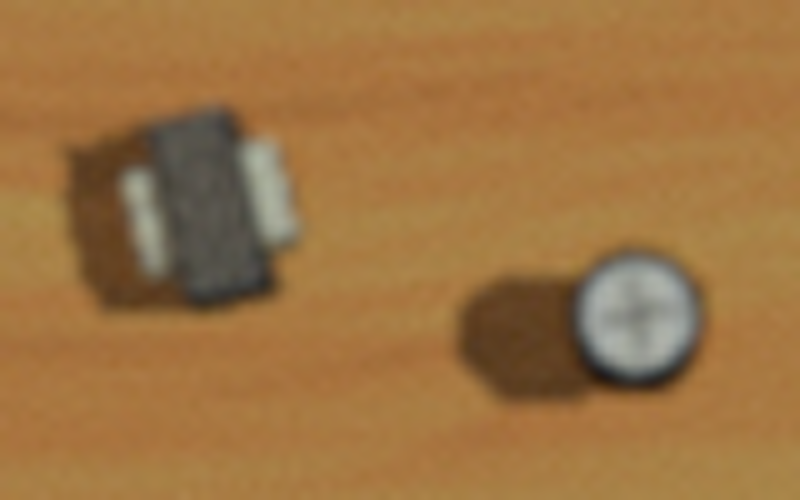

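```bash
cat >> h.py <<'E'
def go(x,y,z,psi):
    s=readout.get_state();M=R.from_quat(s['orientation']).as_matrix();p=np.array(s['tool_pos'])
    cur=np.degrees(np.arctan2(M[1,0],M[0,0]))
    d=M.T@(np.array([x,y,z])-p)*100
    print('t %.1f pos %s psi %.1f j6 %.2f grip %.4f | shift cm'%(s['time'],(p*1000).round(1),cur,s['joint_positions'][5],s['grip_width']),d.round(2),'roll',round(cur-psi,1), 'axes down',M[2].round(3),'F',np.round(s['force'],1))
def at(d,u,v,z):
    K=np.array(d['intrinsics']);P=cv2.undistortPoints(np.array([[[u,v]]],float),K,np.array([d['k1'],0,0,0,0.])).ravel()
    r=R.from_quat(d['orientation']).as_matrix()@np.array([P[0],P[1],1]);o=np.array(d['position']);return o+r*(z-o[2])/r[2]
E
python3 - <<'E'
from h import *
T=load('top')
print('trafo',at(T,268+21.3-.45,262+20.7-.45,.035),'cap',at(T,268+63.8-.45,262+31.2-.45,.045))
a=at(T,268+15.5+3.9,262+11.5,.035);b=at(T,268+19+4,262+30,.035);print(a-b,np.degrees(np.arctan2((a-b)[1],(a-b)[0])))
go(.4555,-.028,.20,0)
E
```

```text
trafo [0.48200534 0.06935417 0.035     ] cap [ 0.45600525 -0.02660945  0.045     ]
[0.04225448 0.00813061 0.        ] 10.891740562474515
t 0.1 pos [176.6 598.9 221.5] psi 73.6 j6 -0.13 grip 0.0870 | shift cm [-52.24   2.23 -44.49] roll 73.6 axes down [-0.002 -1.     0.   ] F [ 0.2 -0.1  0.8]
```

>>> move_arm(
  rows=[
    [-52.2,2.2,-44.5,73.6],
    [-52.2,2.2,-44.5,73.6],
    [-52.2,2.2,-44.5,73.6],
    [-52.2,2.2,-44.5,73.6],
    [-52.2,2.2,-44.5,73.6],
    [-52.2,2.2,-44.5,73.6],
    [-52.2,2.2,-44.5,73.6],
    [-52.2,2.2,-44.5,73.6],
    [-52.2,2.2,-44.5,73.6],
    [-52.2,2.2,-44.5,73.6],
    [-52.2,2.2,-44.5,73.6],
    [-52.2,2.2,-44.5,73.6],
  ],
  grip=1,
)

```text
time: 1.3
tool_pos: [0.4207, 0.0495, 0.2031]
orientation: [0.708, -0.0, 0.0, -0.707]
force: [0.7, 0.9, 0.4]
grip_width: 0.0869
```

```bash
python3 -c "
from h import *
go(.455,-.028,.10,0)"
```

```text
t 1.3 pos [420.7  49.5 203.1] psi -0.0 j6 -0.07 grip 0.0869 | shift cm [ 3.44 10.32 -7.73] roll -0.0 axes down [-0.    -1.    -0.001] F [0.7 0.9 0.4]
```

>>> move_arm(
  rows=[
    [3.4,5,-7.7,0],
    [3.4,8,-7.7,0],
    [3.4,10.3,-7.7,0],
    [3.4,10.3,-7.7,0],
    [3.4,10.3,-7.7,0],
  ],
)

```text
time: 1.8
tool_pos: [0.4537, -0.0274, 0.0997]
orientation: [0.707, -0.002, -0.001, -0.707]
force: [0.5, -0.0, -0.0]
grip_width: 0.0875
```

```bash
python3 - <<'E'
from h import *
go(.455,-.028,.01,0)
d=cap('side')
im=d['image'][:,:,::-1];cv2.imwrite('pics/s1.png',cv2.resize(im[180:360,180:420],(800,600),interpolation=cv2.INTER_CUBIC))
W=cloud(d).reshape(-1,3);p=W[(W[:,2]>.1)&(W[:,2]<.125)&(abs(W[:,0]-.455)<.08)&(abs(W[:,1]+.028)<.04)]
for q in (p[p[:,0]<.455],p[p[:,0]>.455]): print(len(q),q.mean(0).round(4) if len(q) else'', q.min(0).round(3),q.max(0).round(3))
E
```

```text
t 1.8 pos [453.7 -27.4  99.7] psi -0.1 j6 -0.23 grip 0.0875 | shift cm [ 0.16  8.97 -0.05] roll -0.1 axes down [-0.003 -1.    -0.001] F [ 0.5 -0.  -0. ]
84 [ 0.4033 -0.0343  0.1127] [ 0.4   -0.041  0.101] [ 0.409 -0.018  0.125]
99 [ 0.4987 -0.0327  0.1133] [ 0.496 -0.041  0.1  ] [ 0.506 -0.017  0.125]
```

View pics/s1.png

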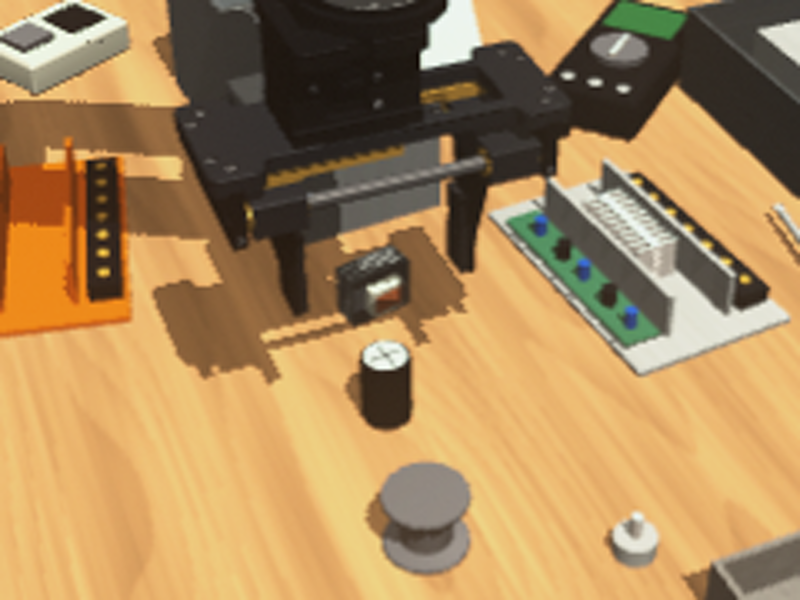

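The fingers straddle the loose capacitor (crop (385,385)), with the open jaw centred on it. Finger positions from the side camera agree with the reported state to about 1.5 mm.

>>> move_arm(
  rows=[
    [0.2,4,0,0],
    [0.2,7,0,0],
    [0.2,9.1,0,0],
    [0.2,9.1,0,0],
    [0.2,9.1,0,0],
  ],
)

```text
time: 2.35
tool_pos: [0.4585, -0.027, 0.0122]
orientation: [0.708, 0.001, 0.001, -0.706]
force: [-0.7, -0.6, 0.9]
grip_width: 0.0872
```

>>> move_arm(
  rows=[
    [0,0,0,0],
    [0,0,0,0],
    [0,0,0,0],
    [0,0,0,0],
    [0,0,0,0],
    [0,0,0,0],
  ],
  grip=0.2,
  force=12,
)

```text
time: 2.95
tool_pos: [0.4584, -0.027, 0.0122]
orientation: [0.708, 0.001, 0.001, -0.706]
force: [-0.4, -0.0, 0.2]
grip_width: 0.0469
```

```bash
python3 - <<'E'
from h import *
go(.611,-.262,.11,0)
E
```

```text
t 3.0 pos [458.4 -27.   12.2] psi 0.0 j6 -0.23 grip 0.0469 | shift cm [ 15.27  -9.7  -23.52] roll 0.0 axes down [ 0.003 -1.    -0.002] F [-0.4 -0.   0.2]
```

>>> move_arm(
  rows=[
    [-0.25,0,0,0],
    [-0.25,0,0,0],
    [-0.25,0,0,0],
    [-0.25,0,0,0],
    [-0.25,0,0,0],
    [-0.25,0,0,0],
  ],
)

```text
time: 3.55
tool_pos: [0.4559, -0.027, 0.0121]
orientation: [0.708, 0.001, 0.001, -0.706]
force: [0.2, 0.7, -0.3]
grip_width: 0.0297
```

```bash
python3 - <<'E'
from h import *
go(.611,-.262,.11,0)
E
```

```text
t 3.5 pos [455.9 -27.   12.1] psi 0.0 j6 -0.23 grip 0.0297 | shift cm [ 15.52  -9.7  -23.52] roll 0.0 axes down [ 0.003 -1.    -0.002] F [ 0.2  0.7 -0.3]
```

>>> move_arm(
  rows=[
    [0,-3,0,0],
    [0,-7,0,0],
    [2,-9.7,-3,0],
    [5,-9.7,-7,0],
    [8,-9.7,-11.5,0],
    [10.5,-9.7,-15.5,0],
    [13,-9.7,-19.5,0],
    [15.5,-9.7,-23.5,0],
    [15.5,-9.7,-23.5,0],
    [15.5,-9.7,-23.5,0],
  ],
)

```text
time: 4.55
tool_pos: [0.6104, -0.2624, 0.1087]
orientation: [0.707, -0.0, 0.001, -0.707]
force: [-0.8, 0.2, -0.5]
grip_width: 0.0296
```

```bash
python3 - <<'E'
from h import *
go(.611,-.262,.0175,0)
d=cap('side')
im=d['image'][:,:,::-1];cv2.imwrite('pics/s2.png',cv2.resize(im[200:440,280:600],(800,600),interpolation=cv2.INTER_CUBIC))
E
```

```text
t 4.5 pos [ 610.4 -262.4  108.7] psi -0.1 j6 -0.52 grip 0.0296 | shift cm [0.05 9.12 0.05] roll -0.1 axes down [ 0.001 -1.    -0.001] F [-0.8  0.2 -0.5]
```

View pics/s2.png

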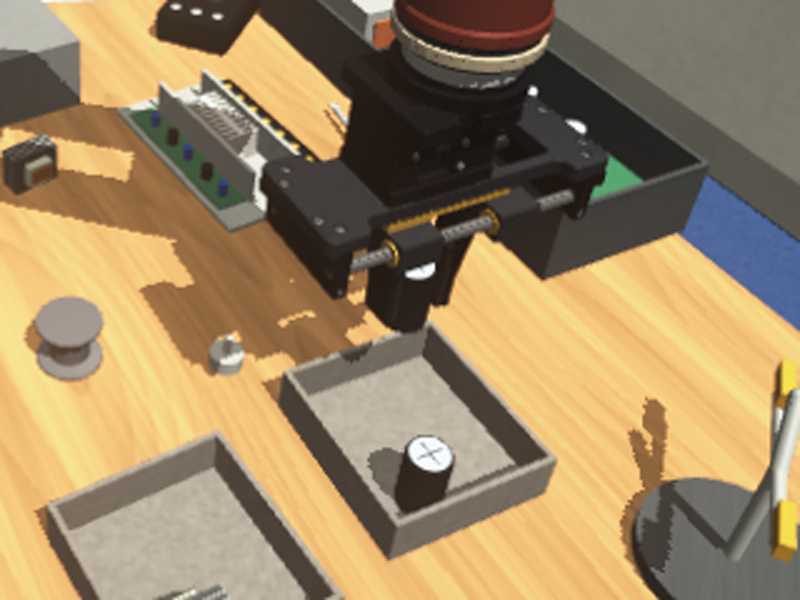

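The capacitor is held upright (crop (420,270)) and hangs over the free half of the capacitor tray. Lowering it gently now.

>>> move_arm(
  rows=[
    [0,4,0,0],
    [0,7,0,0],
    [0,8.3,0,0],
    [0,8.7,0,0],
    [0,8.9,0,0],
    [0,9.0,0,0],
    [0,9.1,0,0],
    [0,9.15,0,0],
    [0,9.2,0,0],
    [0,9.2,0,0],
  ],
)

```text
time: 5.6
tool_pos: [0.6103, -0.2615, 0.0172]
orientation: [0.707, 0.0, 0.0, -0.707]
force: [-0.3, -0.0, -0.7]
grip_width: 0.0295
```

>>> move_arm(
  rows=[
    [0,0.05,0,0],
    [0,0.1,0,0],
    [0,0.12,0,0],
    [0,0.12,0,0],
  ],
)

```text
time: 6.0
tool_pos: [0.6103, -0.2615, 0.016]
orientation: [0.707, 0.0, 0.0, -0.707]
force: [0.2, -0.2, 0.2]
grip_width: 0.0297
```

>>> move_arm(
  rows=[
    [0,0.05,0,0],
    [0,0.08,0,0],
    [0,0.08,0,0],
  ],
)

```text
time: 6.3
tool_pos: [0.6104, -0.2616, 0.0159]
orientation: [0.707, 0.001, 0.0, -0.707]
force: [-2.5, 0.9, 5.1]
grip_width: 0.0296
```

>>> move_arm(
  rows=[
    [0,-0.03,0,0],
    [0,-0.03,0,0],
    [0,-0.03,0,0],
    [0,-0.03,0,0],
    [0,-0.03,0,0],
    [0,-0.03,0,0],
  ],
  grip=0.6,
)

```text
time: 6.9
tool_pos: [0.6104, -0.2615, 0.0161]
orientation: [0.707, 0.0, 0.0, -0.707]
force: [0.7, 0.3, 0.2]
grip_width: 0.0518
```

>>> move_arm(
  rows=[
    [0,-2,0,0],
    [0,-5,0,0],
    [0,-9,0,0],
    [0,-13,0,0],
    [0,-13,0,0],
  ],
  grip=1,
)

```text
time: 7.4
tool_pos: [0.6142, -0.2636, 0.1542]
orientation: [0.71, 0.004, 0.004, -0.705]
force: [0.6, -0.3, 1.4]
grip_width: 0.0831
```

```bash
python3 - <<'E'
from h import *
go(.483,.0695,.13,10.7)
d=cap('side')
im=d['image'][:,:,::-1];cv2.imwrite('pics/s3.png',cv2.resize(im[200:440,280:600],(800,600),interpolation=cv2.INTER_CUBIC))
E
```

```text
t 7.4 pos [ 614.2 -263.6  154.2] psi 0.0 j6 -0.52 grip 0.0831 | shift cm [-13.14   2.03  33.33] roll -10.7 axes down [ 0.012 -1.    -0.007] F [ 0.6 -0.3  1.4]
```

View pics/s3.png

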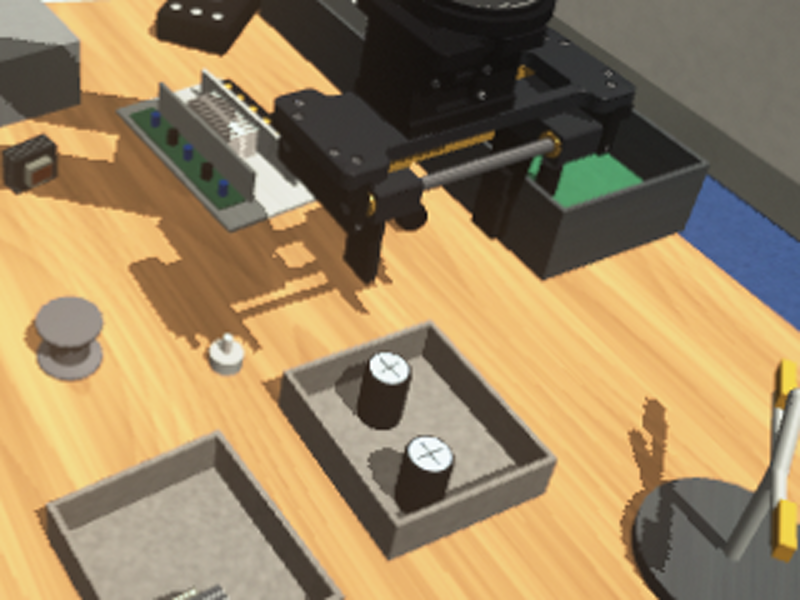

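The placed capacitor stands upright in the tray at crop (383,390). Next is the transformer.

>>> move_arm(
  rows=[
    [-13.1,2,33.3,-10.7],
    [-13.1,2,33.3,-10.7],
    [-13.1,2,33.3,-10.7],
    [-13.1,2,33.3,-10.7],
    [-13.1,2,33.3,-10.7],
    [-13.1,2,33.3,-10.7],
    [-13.1,2,33.3,-10.7],
    [-13.1,2,33.3,-10.7],
    [-13.1,2,33.3,-10.7],
    [-13.1,2,33.3,-10.7],
  ],
  grip=1,
)

```text
time: 8.45
tool_pos: [0.482, 0.0694, 0.1277]
orientation: [0.706, 0.069, -0.063, -0.702]
force: [-0.5, -0.2, -0.4]
grip_width: 0.087
```

```bash
python3 - <<'E'
from h import *
go(.483,.0695,.011,10.7)
E
```

```text
t 8.4 pos [482.   69.4 127.7] psi 10.7 j6 -0.20 grip 0.0870 | shift cm [ 0.03 11.67  0.07] roll 0.0 axes down [ 0.007 -1.    -0.007] F [-0.5 -0.2 -0.4]
```

>>> move_arm(
  rows=[
    [0,4.5,0,0],
    [0,8.5,0,0],
    [0,10.5,0,0],
    [0,11.4,0.05,0],
    [0,11.6,0.05,0],
    [0,11.6,0.05,0],
  ],
)

```text
time: 9.05
tool_pos: [0.4838, 0.0685, 0.0123]
orientation: [0.706, 0.069, -0.063, -0.702]
force: [1.4, 0.0, 0.6]
grip_width: 0.0876
```

```bash
python3 - <<'E'
from h import *
go(.483,.0695,.011,10.7)
d=cap('side')
im=d['image'][:,:,::-1];cv2.imwrite('pics/s4.png',cv2.resize(im[200:320,200:360],(800,600),interpolation=cv2.INTER_CUBIC))
E
```

```text
t 9.1 pos [483.8  68.5  12.3] psi 10.6 j6 -0.20 grip 0.0876 | shift cm [-0.06  0.13  0.11] roll -0.1 axes down [ 0.008 -1.    -0.007] F [1.4 0.  0.6]
```

View pics/s4.png

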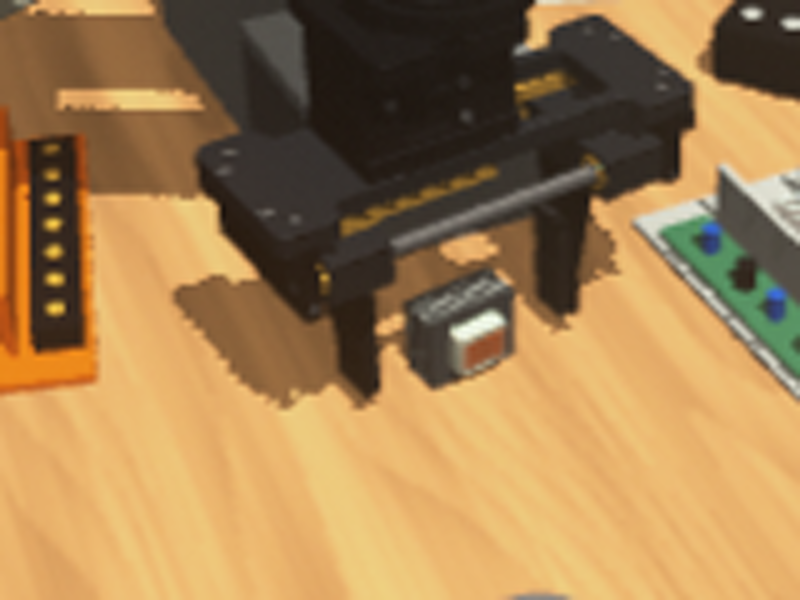

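The transformer (crop (460,325)) sits square between the open fingers. Closing on its x faces.

>>> move_arm(
  rows=[
    [-0.1,0.1,0.1,0],
    [-0.1,0.1,0.1,0],
    [-0.1,0.1,0.1,0],
    [-0.1,0.1,0.1,0],
    [-0.1,0.1,0.1,0],
    [-0.1,0.1,0.1,0],
    [-0.1,0.1,0.1,0],
    [-0.1,0.1,0.1,0],
    [-0.1,0.1,0.1,0],
    [-0.1,0.1,0.1,0],
  ],
  grip=0.3,
  force=25,
)

```text
time: 10.1
tool_pos: [0.4832, 0.0695, 0.0119]
orientation: [0.706, 0.069, -0.062, -0.702]
force: [0.8, -0.2, 0.7]
grip_width: 0.0415
```

```bash
python3 - <<'E'
from h import *
# target in tray, local (0,28) with yaw 4
c=np.array([.4362,-.3197]);a=np.deg2rad(4);print(c+.029*np.array([-np.sin(a),np.cos(a)]))
go(.434,-.291,.11,4)
E
```

```text
[ 0.43417706 -0.29077064]
t 10.1 pos [483.2  69.5  11.9] psi 10.7 j6 -0.20 grip 0.0415 | shift cm [-11.41  -9.66 -34.59] roll 6.7 axes down [ 0.009 -1.    -0.007] F [ 0.8 -0.2  0.7]
```

>>> move_arm(
  rows=[
    [0,-2,0,0],
    [0,-6,0,0],
    [-1,-9.6,-3,0],
    [-2.5,-9.6,-7.5,1],
    [-4.1,-9.6,-12.5,2],
    [-5.8,-9.6,-17.5,3],
    [-7.4,-9.6,-22.5,4],
    [-9.1,-9.6,-27.5,5],
    [-10.5,-9.6,-31.5,6],
    [-11.4,-9.6,-34.6,6.7],
    [-11.4,-9.6,-34.6,6.7],
    [-11.4,-9.6,-34.6,6.7],
  ],
)

```text
time: 11.3
tool_pos: [0.4334, -0.2911, 0.1087]
orientation: [0.708, 0.027, -0.021, -0.705]
force: [-0.7, 0.1, -0.6]
grip_width: 0.042
```

```bash
python3 - <<'E'
from h import *
go(.434,-.291,.018,4)
d=cap('side')
im=d['image'][:,:,::-1];cv2.imwrite('pics/s5.png',cv2.resize(im[240:480,200:520],(800,600),interpolation=cv2.INTER_CUBIC))
E
```

```text
t 11.3 pos [ 433.4 -291.1  108.7] psi 3.8 j6 -0.81 grip 0.0420 | shift cm [-0.02  9.07  0.05] roll -0.2 axes down [ 0.009 -1.    -0.004] F [-0.7  0.1 -0.6]
```

View pics/s5.png

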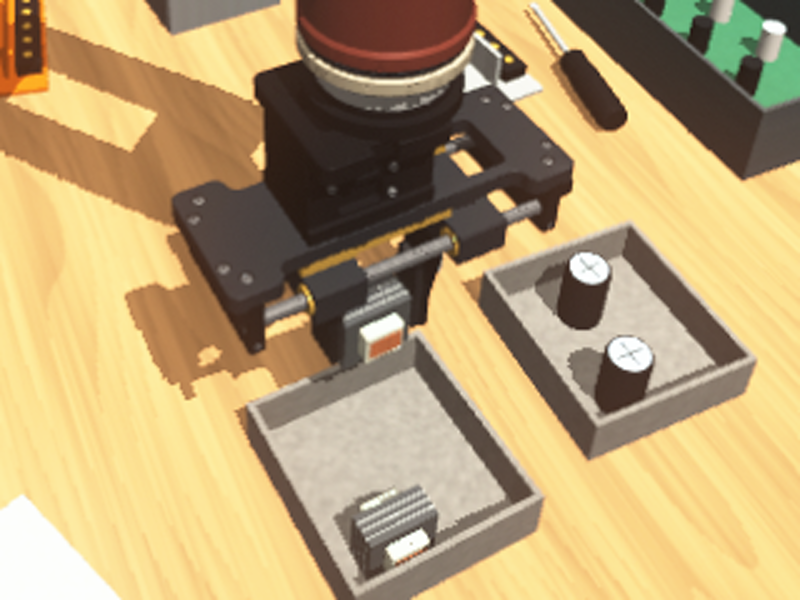

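The transformer is held upright at crop (375,330), above the free half of its tray. Lowering.

>>> move_arm(
  rows=[
    [0,4,0,0],
    [0,7,0,0],
    [0,8.3,0,0],
    [0,8.7,0,0],
    [0,8.9,0,0],
    [0,9.0,0,0],
    [0,9.05,0,0],
    [0,9.1,0,0],
    [0,9.15,0,0],
    [0,9.2,0,0],
    [0,9.2,0,0],
  ],
)

```text
time: 12.45
tool_pos: [0.4344, -0.2905, 0.0166]
orientation: [0.708, 0.027, -0.021, -0.705]
force: [-0.9, 0.4, -1.2]
grip_width: 0.0426
```

>>> move_arm(
  rows=[
    [0,0.05,0,0],
    [0,0.08,0,0],
    [0,0.08,0,0],
  ],
)

```text
time: 12.75
tool_pos: [0.4344, -0.2906, 0.0159]
orientation: [0.708, 0.027, -0.021, -0.705]
force: [-2.0, 1.3, 0.1]
grip_width: 0.0418
```

>>> move_arm(
  rows=[
    [0,0.05,0,0],
    [0,0.07,0,0],
    [0,0.07,0,0],
  ],
)

```text
time: 13.05
tool_pos: [0.4344, -0.2906, 0.0159]
orientation: [0.708, 0.027, -0.021, -0.705]
force: [-1.9, 2.1, 5.9]
grip_width: 0.042
```

Contact at about 6 N, so releasing.

>>> move_arm(
  rows=[
    [0,-0.04,0,0],
    [0,-0.04,0,0],
    [0,-0.04,0,0],
    [0,-0.04,0,0],
    [0,-0.04,0,0],
  ],
  grip=0.7,
)

```text
time: 13.55
tool_pos: [0.4344, -0.2906, 0.0162]
orientation: [0.708, 0.027, -0.021, -0.705]
force: [0.2, 0.9, 0.6]
grip_width: 0.0604
```

>>> move_arm(
  rows=[
    [0,-2,0,0],
    [0,-5,0,0],
    [0,-9,0,0],
    [0,-13,0,0],
    [0,-13,0,0],
  ],
  grip=1,
)

```text
time: 14.05
tool_pos: [0.4365, -0.293, 0.1528]
orientation: [0.711, 0.03, -0.018, -0.703]
force: [0.7, -0.8, 0.2]
grip_width: 0.0855
```

```bash
python3 - <<'E'
from h import *
go(.654,.0534,.13,94.5)
d=cap('side')
im=d['image'][:,:,::-1];cv2.imwrite('pics/s6.png',cv2.resize(im[240:480,200:520],(800,600),interpolation=cv2.INTER_CUBIC))
E
```

```text
t 14.1 pos [ 436.5 -293.   152.8] psi 3.9 j6 -0.81 grip 0.0855 | shift cm [24.04  2.26 33.1 ] roll -90.6 axes down [ 0.016 -1.    -0.012] F [ 0.7 -0.8  0.2]
```

View pics/s6.png

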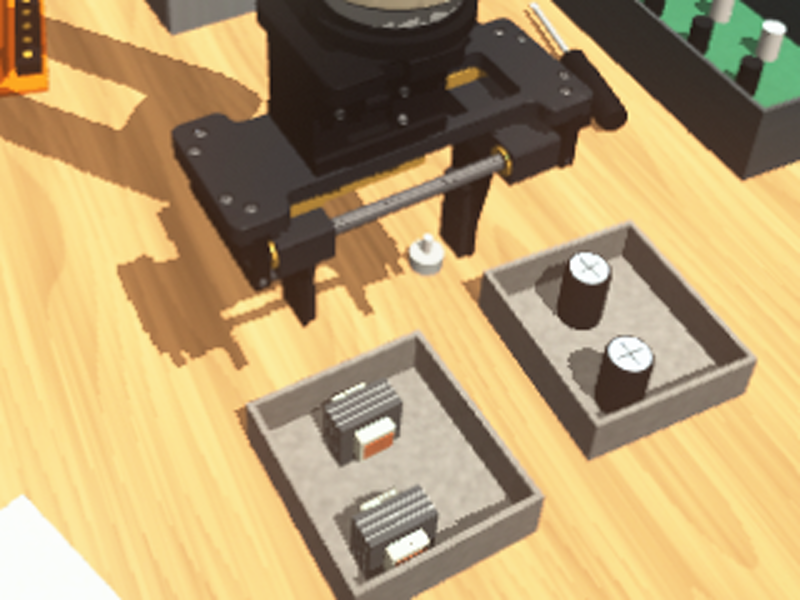

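The transformer stands upright in its tray at crop (362,425). Next is the heatsink.

>>> move_arm(
  rows=[
    [24,2.3,33.1,-90.6],
    [24,2.3,33.1,-90.6],
    [24,2.3,33.1,-90.6],
    [24,2.3,33.1,-90.6],
    [24,2.3,33.1,-90.6],
    [24,2.3,33.1,-90.6],
    [24,2.3,33.1,-90.6],
    [24,2.3,33.1,-90.6],
    [24,2.3,33.1,-90.6],
    [24,2.3,33.1,-90.6],
    [24,2.3,33.1,-90.6],
    [24,2.3,33.1,-90.6],
  ],
  grip=1,
)

```text
time: 15.3
tool_pos: [0.6511, 0.0549, 0.1247]
orientation: [0.484, 0.52, -0.519, -0.475]
force: [0.9, -0.3, -0.9]
grip_width: 0.0866
```

```bash
python3 - <<'E'
from h import *
go(.654,.0534,.06,94.5)
E
```

```text
t 15.3 pos [651.1  54.9 124.7] psi 94.6 j6 -1.68 grip 0.0866 | shift cm [-0.12  6.48 -0.21] roll 0.1 axes down [-0.009 -1.    -0.01 ] F [ 0.9 -0.3 -0.9]
```

>>> move_arm(
  rows=[
    [-0.1,4,-0.3,0],
    [-0.1,6.4,-0.3,0],
    [-0.1,6.4,-0.3,0],
    [-0.1,6.4,-0.3,0],
  ],
)

```text
time: 15.7
tool_pos: [0.6542, 0.0535, 0.06]
orientation: [-0.484, -0.519, 0.519, 0.476]
force: [0.0, 0.8, 0.1]
grip_width: 0.0868
```

```bash
python3 - <<'E'
from h import *
go(.654,.0534,.0095,94.6)
d=cap('side')
im=d['image'][:,:,::-1];cv2.imwrite('pics/s7.png',cv2.resize(im[180:300,290:450],(800,600),interpolation=cv2.INTER_CUBIC))
W=cloud(d).reshape(-1,3);p=W[(W[:,2]>.064)&(W[:,2]<.09)&(abs(W[:,0]-.654)<.03)&(abs(W[:,1]-.053)<.08)]
for q in (p[p[:,1]<.053],p[p[:,1]>.053]): print(len(q),q.mean(0).round(4) if len(q) else'', q.min(0).round(3) if len(q) else'',q.max(0).round(3) if len(q) else'')
E
```

```text
t 15.7 pos [654.2  53.5  60. ] psi 94.5 j6 -1.68 grip 0.0868 | shift cm [0.04 5.05 0.06] roll -0.1 axes down [-0.009 -1.    -0.008] F [0.  0.8 0.1]
106 [0.6552 0.0014 0.0769] [ 0.645 -0.003  0.064] [0.669 0.009 0.089]
101 [0.6468 0.0982 0.0773] [0.637 0.094 0.064] [0.66  0.105 0.09 ]
```

View pics/s7.png

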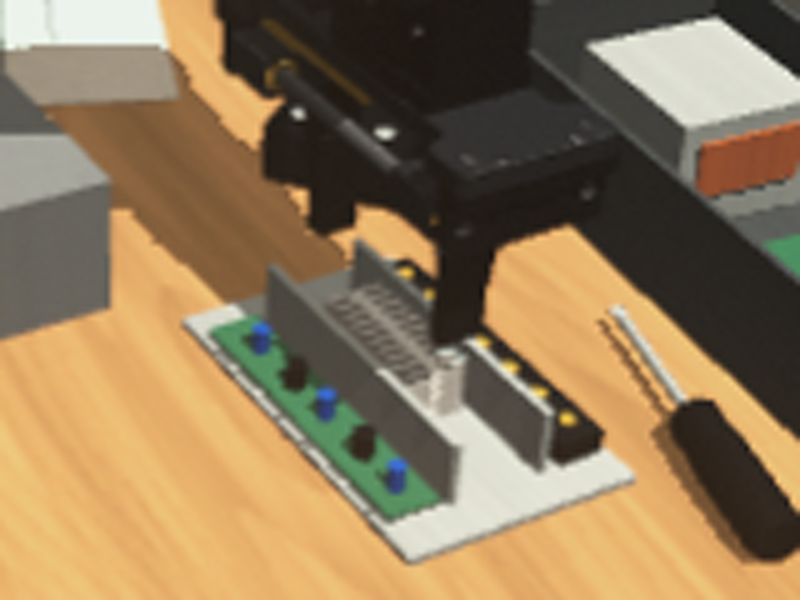

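Side view: the jaw spans the heatsink ends (heatsink at crop (400,345), the near finger just past its near end) and is in line with the channel. Descending.

>>> move_arm(
  rows=[
    [0,2,0,0],
    [0,3.5,0,0],
    [0,4.5,0,0],
    [0,5,0,0],
    [0,5.1,0,0],
    [0,5.1,0,0],
  ],
)

```text
time: 16.35
tool_pos: [0.6563, 0.053, 0.0109]
orientation: [0.485, 0.52, -0.519, -0.475]
force: [0.2, -0.5, -0.7]
grip_width: 0.087
```

>>> move_arm(
  rows=[
    [0,0,0,0],
    [0,0,0,0],
    [0,0,0,0],
    [0,0,0,0],
    [0,0,0,0],
    [0,0,0,0],
    [0,0,0,0],
  ],
  grip=0.55,
  force=25,
)

```text
time: 17.05
tool_pos: [0.6566, 0.0531, 0.0113]
orientation: [0.485, 0.52, -0.518, -0.475]
force: [0.3, 0.9, 3.0]
grip_width: 0.0658
```

```bash
python3 - <<'E'
from h import *
b=np.deg2rad(94.4);ex=np.array([np.cos(b),np.sin(b)])
print('ledge c est',np.array([.5022,.2693])-.0575*ex)
t=np.array([.5022,.2693])-.062*ex;print(t)
go(*t,.13,94.4)
E
```

```text
ledge c est [0.50661134 0.21196947]
[0.50695658 0.20748273]
t 17.1 pos [656.6  53.1  11.3] psi 94.5 j6 -1.68 grip 0.0658 | shift cm [ 16.46 -12.18  13.55] roll 0.1 axes down [-0.009 -1.    -0.012] F [0.3 0.9 3. ]
```

>>> move_arm(
  rows=[
    [0,-1.5,0,0],
    [0,-4,0,0],
    [0,-8,0,0],
    [1,-12,1,0],
    [4,-12.2,3.5,0],
    [7.5,-12.2,6.5,0],
    [11,-12.2,9.5,0],
    [14,-12.2,12,0],
    [16.4,-12.2,13.3,0.1],
    [16.4,-12.2,13.3,0.1],
    [16.4,-12.2,13.3,0.1],
  ],
)

```text
time: 18.15
tool_pos: [0.5095, 0.2074, 0.1309]
orientation: [0.485, 0.52, -0.518, -0.474]
force: [1.5, -0.3, -1.1]
grip_width: 0.0657
```

```bash
python3 - <<'E'
from h import *
go(.507,.2075,.08,94.4)
d=cap('side')
im=d['image'][:,:,::-1];cv2.imwrite('pics/s8.png',cv2.resize(im[130:280,200:400],(800,600),interpolation=cv2.INTER_CUBIC))
E
```

```text
t 18.1 pos [509.5 207.4 130.9] psi 94.5 j6 -1.39 grip 0.0657 | shift cm [0.08 5.09 0.32] roll 0.1 axes down [-0.01  -1.    -0.013] F [ 1.5 -0.3 -1.1]
```

View pics/s8.png

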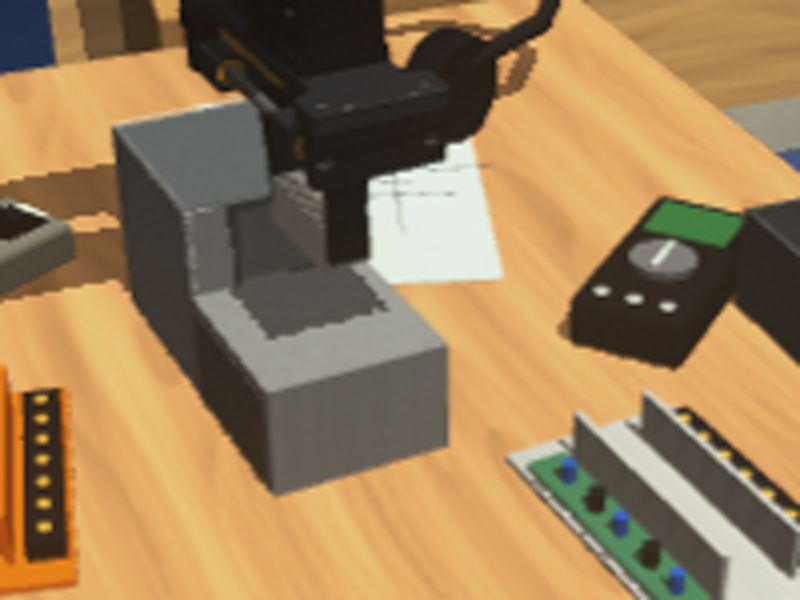

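The heatsink is out of the channel and held above the ledge, with the flap opening behind it. The meter and chassis have not moved. Lowering it to the ledge.

>>> move_arm(
  rows=[
    [0,2.5,0,0],
    [0,4,0,0],
    [0,4.6,0,0],
    [0,4.9,0,0],
    [0,5.0,0,0],
    [0,5.1,0,0],
    [0,5.15,0,0],
    [0,5.2,0,0],
    [0,5.25,0,0],
    [0,5.25,0,0],
  ],
)

```text
time: 19.2
tool_pos: [0.5108, 0.2065, 0.0785]
orientation: [0.486, 0.52, -0.518, -0.475]
force: [0.4, -0.4, -0.9]
grip_width: 0.0659
```

>>> move_arm(
  rows=[
    [0,0.05,0,0],
    [0,0.1,0,0],
    [0,0.1,0,0],
  ],
)

```text
time: 19.5
tool_pos: [0.5107, 0.2065, 0.0774]
orientation: [0.486, 0.52, -0.518, -0.475]
force: [-0.1, -0.3, -0.2]
grip_width: 0.0658
```

>>> move_arm(
  rows=[
    [0.0,0.04,0,0],
    [0,0.08,0,0],
    [0,0.08,0,0],
  ],
)

```text
time: 19.8
tool_pos: [0.511, 0.2065, 0.0773]
orientation: [0.486, 0.52, -0.518, -0.474]
force: [-3.3, -2.1, 5.3]
grip_width: 0.0655
```

>>> move_arm(
  rows=[
    [0,0,0,0],
    [0,0,0,0],
    [0,0,0,0],
    [0,0,0,0],
  ],
  grip=0.9,
)

```text
time: 20.2
tool_pos: [0.5109, 0.2065, 0.0771]
orientation: [0.486, 0.52, -0.518, -0.474]
force: [0.2, -0.6, 0.1]
grip_width: 0.0778
```

>>> move_arm(
  rows=[
    [0,-2,0,0],
    [0,-5,0,0],
    [-1,-9,0,0],
    [-3,-10,0,0],
    [-6,-10,0,0],
    [-10,-10,0,0],
    [-14,-10,0,0],
    [-18,-10,0,0],
    [-18,-10,0,0],
  ],
)

```text
time: 21.1
tool_pos: [0.5239, 0.0237, 0.1789]
orientation: [0.488, 0.519, -0.517, -0.475]
force: [0.6, -0.4, -0.1]
grip_width: 0.0782
```

```bash
python3 - <<'E'
from h import *
go(.507,.2075,.08,94.4)
for n in('side','top'):
    d=cap(n)
    im=d['image'][:,:,::-1]
    a=im[130:280,200:400] if n=='side' else im[215:335,120:280]
    cv2.imwrite('pics/9%s.png'%n,cv2.resize(a,(800,600),interpolation=cv2.INTER_CUBIC))
    W=cloud(d).reshape(-1,3);p=W[(W[:,2]>.083)&(W[:,2]<.106)&(abs(W[:,0]-.507)<.045)&(W[:,1]>.15)&(W[:,1]<.257)]
    b=cv2.minAreaRect((p[:,:2]*1000).astype(np.float32));print(n,len(p),p.mean(0).round(4),b, np.percentile(p[:,2],[5,50,95]))
E
```

```text
t 21.1 pos [523.9  23.7 178.9] psi 94.2 j6 -1.74 grip 0.0782 | shift cm [18.56  9.67  0.47] roll -0.2 axes down [-0.011 -1.    -0.014] F [ 0.6 -0.4 -0.1]
side 323 [0.5097 0.1996 0.0941] ((511.0683288574219, 205.74227905273438), (31.073583602905273, 71.68399810791016), 5.86790657043457) [0.08479627 0.09576452 0.09869452]
top 243 [0.5108 0.2171 0.0947] ((511.4466857910156, 215.77655029296875), (30.349056243896484, 48.86344528198242), 4.4177422523498535) [0.08471354 0.09622814 0.10059593]
```

View pics/9side.png

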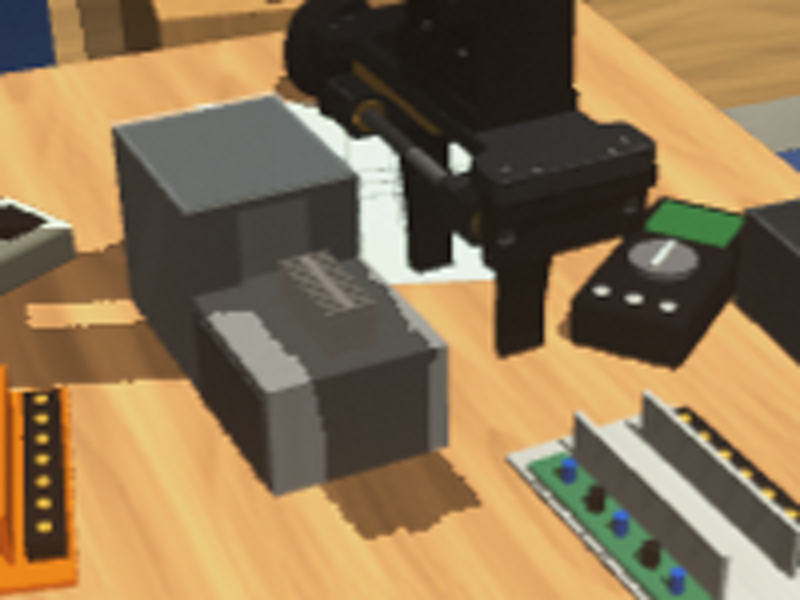

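View pics/9top.png

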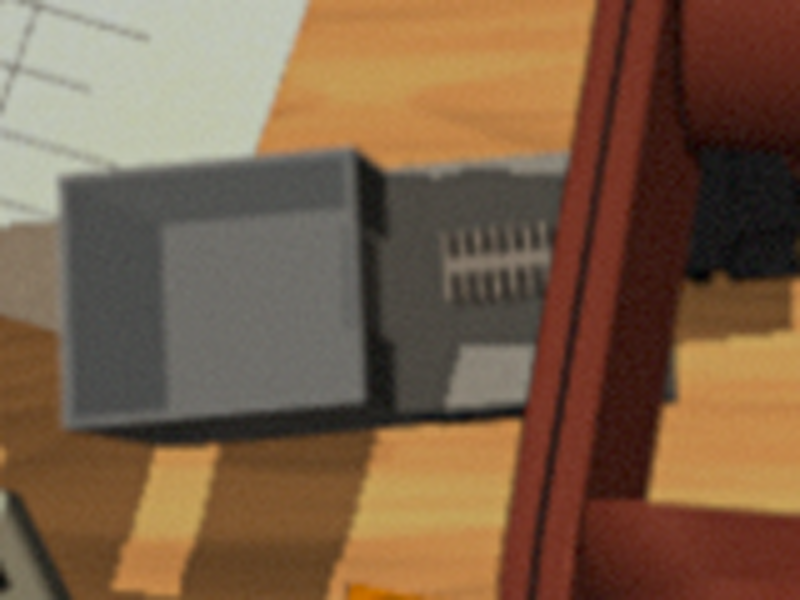

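The heatsink lies flat on the ledge, let go, at crop (330,300), with the flap shut behind it. Its top is at 98 mm and its centre at about (511, 206), some 4 mm off the bin's centre line; I'll correct that once it is regripped. Next I regrip it across its sides near the rear end.

```bash
python3 - <<'E'
from h import *
go(.513,.1825,.13,4.4)
E
```

```text
t 21.2 pos [523.5  27.3 178.6] psi 94.3 j6 -1.74 grip 0.0784 | shift cm [15.6   4.72 -0.06] roll 89.9 axes down [-0.009 -1.    -0.013] F [-0.1  0.2 -0.5]
```

>>> move_arm(
  rows=[
    [3,0,0,89.9],
    [5,0,0,89.9],
    [8,0,0,89.9],
    [11,0,0,89.9],
    [13,0,0,89.9],
    [15.6,0,0,89.9],
    [15.6,0,0,89.9],
    [15.6,2,0,89.9],
    [15.6,4.7,0,89.9],
    [15.6,4.7,0,89.9],
    [15.6,4.7,0,89.9],
    [15.6,4.7,0,89.9],
  ],
  grip=1,
)

```text
time: 22.4
tool_pos: [0.5116, 0.184, 0.1298]
orientation: [0.709, 0.032, -0.023, -0.704]
force: [0.6, 0.3, 0.5]
grip_width: 0.087
```

```bash
python3 - <<'E'
from h import *
go(.513,.1825,.0735,4.4)
d=cap('side')
im=d['image'][:,:,::-1];cv2.imwrite('pics/s10.png',cv2.resize(im[130:280,200:400],(800,600),interpolation=cv2.INTER_CUBIC))
E
```

```text
t 22.4 pos [511.6 184.  129.8] psi 4.5 j6 0.13 grip 0.0870 | shift cm [ 0.06  5.63 -0.11] roll 0.1 axes down [ 0.012 -1.    -0.009] F [0.6 0.3 0.5]
```

View pics/s10.png

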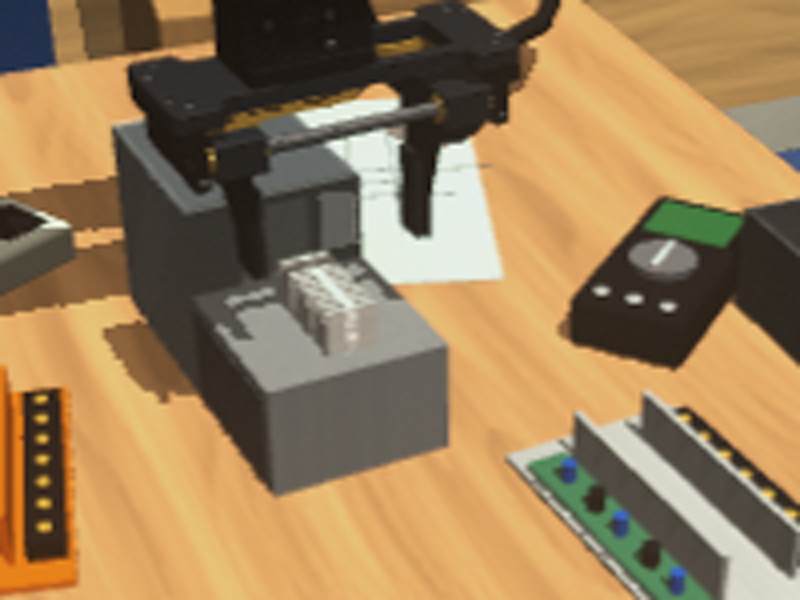

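Fingers straddle the heatsink near its rear end; it is free and the flap is shut. Descending.

>>> move_arm(
  rows=[
    [0,3,-0.1,0],
    [0,4.6,-0.1,0],
    [0,5.2,-0.15,0],
    [0,5.5,-0.15,0],
    [0,5.5,-0.15,0],
    [0,5.5,-0.15,0],
  ],
)

```text
time: 23.05
tool_pos: [0.5135, 0.1822, 0.0762]
orientation: [0.709, 0.034, -0.023, -0.704]
force: [0.3, -0.2, 0.4]
grip_width: 0.0867
```

>>> move_arm(
  rows=[
    [0,0,0,0],
    [0,0,0,0],
    [0,0,0,0],
    [0,0,0,0],
    [0,0,0,0],
    [0,0,0,0],
    [0,0,0,0],
    [0,0,0,0],
    [0,0,0,0],
    [0,0,0,0],
    [0,0,0,0],
  ],
  grip=0.2,
  force=20,
)

```text
time: 24.15
tool_pos: [0.5135, 0.1822, 0.0762]
orientation: [0.709, 0.034, -0.023, -0.704]
force: [0.3, -0.5, -0.0]
grip_width: 0.0294
```

```bash
python3 - <<'E'
from h import *
go(.509,.1825,.0745,4.4)
d=cap('side')
im=d['image'][:,:,::-1];cv2.imwrite('pics/s11.png',cv2.resize(im[130:280,200:400],(800,600),interpolation=cv2.INTER_CUBIC))
E
```

```text
t 24.1 pos [513.5 182.2  76.2] psi 4.7 j6 0.13 grip 0.0294 | shift cm [-0.45  0.16  0.07] roll 0.3 axes down [ 0.015 -1.    -0.009] F [ 0.3 -0.5 -0. ]
```

View pics/s11.png

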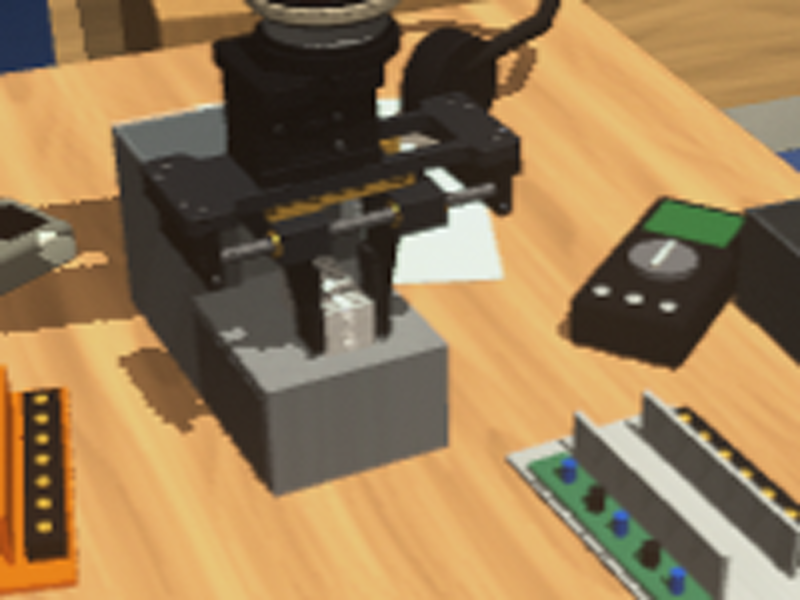

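>>> move_arm(
  rows=[
    [0,-0.12,0,0],
    [-0.25,-0.12,0,0.2],
    [-0.45,-0.12,0,0.3],
    [-0.45,-0.12,0,0.3],
    [-0.45,-0.12,0,0.3],
  ],
)

```text
time: 24.7
tool_pos: [0.5088, 0.1818, 0.0772]
orientation: [0.709, 0.032, -0.022, -0.704]
force: [0.2, 0.3, -0.9]
grip_width: 0.0295
```

```bash
python3 - <<'E'
from h import *
go(.5034,.2543,.0774,4.4)
E
```

```text
t 24.7 pos [508.8 181.8  77.2] psi 4.4 j6 0.13 grip 0.0295 | shift cm [ 0.01 -0.08  7.27] roll -0.0 axes down [ 0.014 -1.    -0.009] F [ 0.2  0.3 -0.9]
```

>>> move_arm(
  rows=[
    [0,0,1,0],
    [0,0,2,0],
    [0,0,2.8,0],
    [0,0,3.4,0],
    [0,0,4,0],
    [0,0,4.5,0],
    [0,0,4.5,0],
  ],
)

```text
time: 25.4
tool_pos: [0.5053, 0.2273, 0.0768]
orientation: [0.709, 0.032, -0.022, -0.704]
force: [0.1, -0.0, -0.9]
grip_width: 0.0301
```

```bash
python3 - <<'E'
from h import *
go(.5034,.2543,.0774,4.4)
d=cap('side')
im=d['image'][:,:,::-1];cv2.imwrite('pics/s12.png',cv2.resize(im[130:280,200:400],(800,600),interpolation=cv2.INTER_CUBIC))
E
```

```text
t 25.4 pos [505.3 227.3  76.8] psi 4.4 j6 0.22 grip 0.0301 | shift cm [ 0.02 -0.08  2.7 ] roll -0.0 axes down [ 0.014 -1.    -0.008] F [ 0.1 -0.  -0.9]
```

View pics/s12.png

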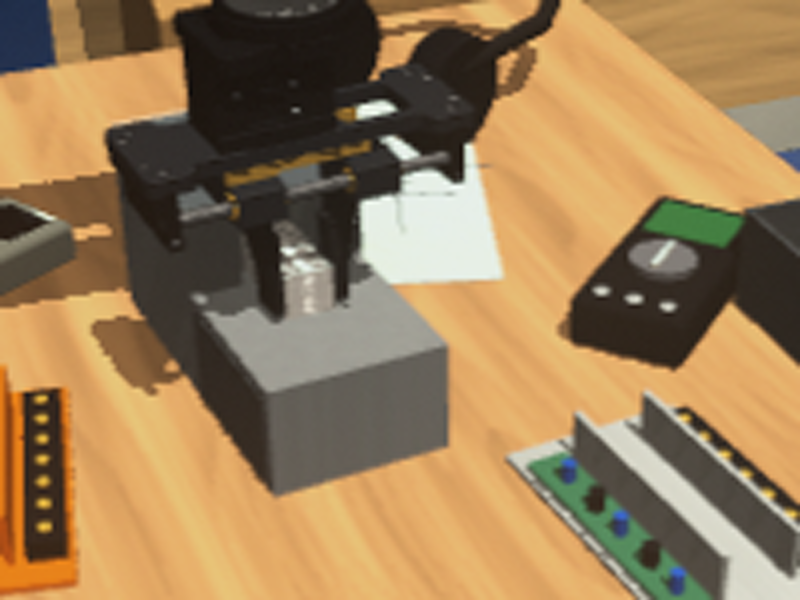

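The front of the heatsink is entering the opening without any side force. Continuing.

>>> move_arm(
  rows=[
    [0,-0.05,0.5,0],
    [0,-0.05,1,0],
    [0,-0.05,1.5,0],
    [0,-0.05,2,0],
    [0,-0.05,2.3,0],
    [0,-0.05,2.5,0],
    [0,-0.05,2.5,0],
  ],
)

```text
time: 26.15
tool_pos: [0.5034, 0.2522, 0.0771]
orientation: [0.709, 0.032, -0.022, -0.704]
force: [-0.8, -0.2, -1.6]
grip_width: 0.0298
```

```bash
python3 - <<'E'
from h import *
go(.5034,.2543,.0774,4.4)
for n in('side','top'):
    d=cap(n)
    im=d['image'][:,:,::-1]
    a=im[130:280,200:400] if n=='side' else im[215:335,120:280]
    cv2.imwrite('pics/13%s.png'%n,cv2.resize(a,(640,480),interpolation=cv2.INTER_CUBIC))
E
```

```text
t 26.1 pos [503.4 252.2  77.1] psi 4.4 j6 0.26 grip 0.0298 | shift cm [ 0.02 -0.04  0.21] roll 0.0 axes down [ 0.014 -1.    -0.009] F [-0.8 -0.2 -1.6]
```

View pics/13side.png

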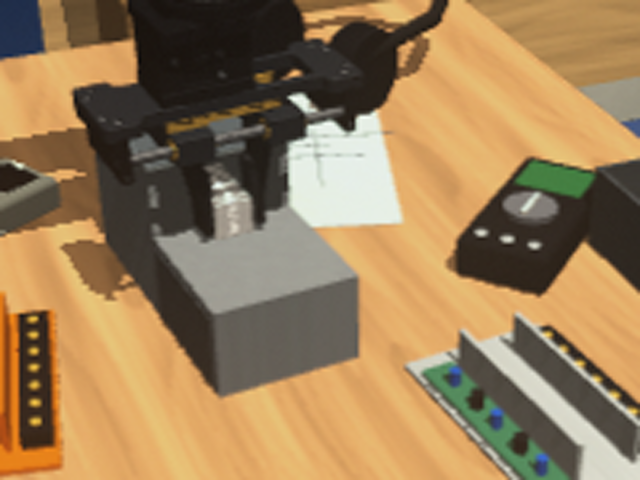

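View pics/13top.png

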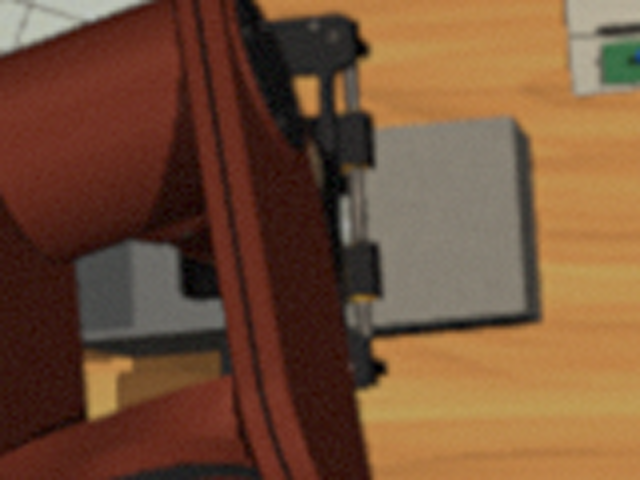

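>>> move_arm(
  rows=[
    [0,0,0.1,0],
    [0,0,0.2,0],
    [0,0,0.3,0],
    [0,0,0.3,0],
  ],
)

```text
time: 26.65
tool_pos: [0.5032, 0.2549, 0.0771]
orientation: [0.709, 0.032, -0.022, -0.704]
force: [-0.0, -0.1, -0.6]
grip_width: 0.03
```

>>> move_arm(
  rows=[
    [0,0,0,0],
    [0,0,0,0],
    [0,0,0,0],
    [0,0,0,0],
    [0,0,0,0],
  ],
  grip=0.5,
)

```text
time: 27.15
tool_pos: [0.5032, 0.255, 0.0771]
orientation: [0.709, 0.032, -0.022, -0.704]
force: [-0.1, 0.5, 0.9]
grip_width: 0.0433
```

```bash
python3 - <<'E'
from h import *
go(.5034,.2543,.0774,4.4)
d=cap('side')
im=d['image'][:,:,::-1];cv2.imwrite('pics/s14.png',cv2.resize(im[130:280,200:400],(800,600),interpolation=cv2.INTER_CUBIC))
E
```

```text
t 27.1 pos [503.2 255.   77.1] psi 4.4 j6 0.27 grip 0.0433 | shift cm [ 0.01 -0.03 -0.07] roll -0.0 axes down [ 0.015 -1.    -0.009] F [-0.1  0.5  0.9]
```

View pics/s14.png

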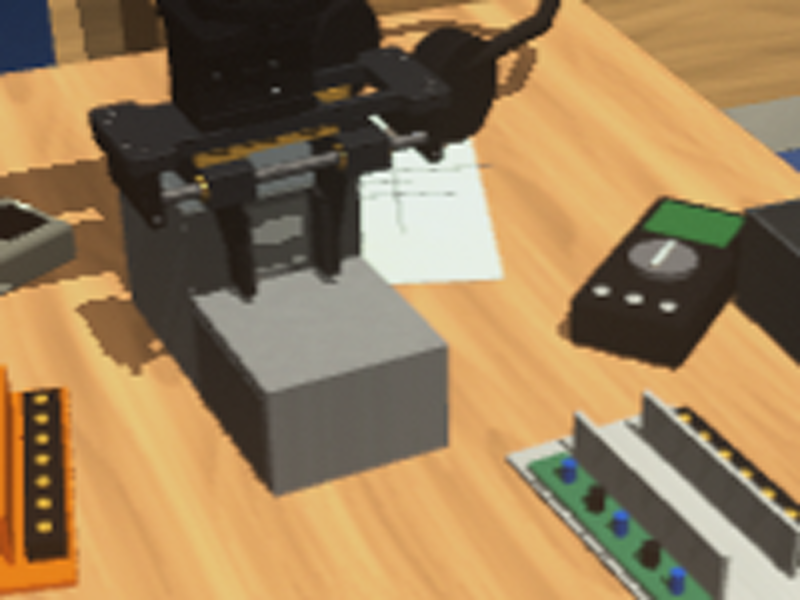

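The heatsink has gone from the ledge and a plate shows in the opening. I'll back off and check the bin and flap clearly.

>>> move_arm(
  rows=[
    [0,0,-2,0],
    [0,-1,-5,0],
    [0,-5,-9,0],
    [0,-9,-13,0],
    [0,-12,-18,0],
    [0,-14,-23,0],
    [0,-14,-27,0],
    [0,-14,-30,0],
    [0,-14,-30,0],
    [0,-14,-30,0],
    [0,-14,-30,0],
  ],
)

```text
time: 28.3
tool_pos: [0.5238, -0.0422, 0.2193]
orientation: [0.709, 0.032, -0.022, -0.704]
force: [0.7, 0.5, 0.5]
grip_width: 0.0434
```

```bash
python3 - <<'E'
from h import *
go(0.5,0,.2,0)
for n in('side','top'):
    d=cap(n,'15%s_full.png'%n)
    im=d['image'][:,:,::-1]
    a=im[130:280,200:400] if n=='side' else im[215:335,120:280]
    cv2.imwrite('pics/15%s.png'%n,cv2.resize(a,(800,600),interpolation=cv2.INTER_CUBIC))
    if n=='side':
        W=cloud(d).reshape(-1,3);b=np.deg2rad(94.4);ex=np.array([np.cos(b),np.sin(b)]);ey=np.array([-ex[1],ex[0]])
        l=np.c_[(W[:,:2]-[.5022,.2693])@ex,(W[:,:2]-[.5022,.2693])@ey,W[:,2]]*1000
        q=l[(abs(l[:,1])<18)&(l[:,2]>75)&(l[:,2]<113)&(l[:,0]>-30)&(l[:,0]<60)]
        for z in range(75,113,8): m=q[(q[:,2]>=z)&(q[:,2]<z+8)];print('flap z',z,len(m),np.percentile(m[:,0],[10,50,90]).round(1) if len(m) else '')
E
```

```text
t 28.3 pos [523.8 -42.2 219.3] psi 4.4 j6 -0.30 grip 0.0434 | shift cm [-2.07  1.86  4.41] roll 4.4 axes down [ 0.014 -1.    -0.008] F [0.7 0.5 0.5]
flap z 75 38 [6.1 7.1 8.3]
flap z 83 42 [4.5 5.9 8. ]
flap z 91 36 [3.9 6.2 7.7]
flap z 99 49 [3.2 5.6 7.9]
flap z 107 30 [4.1 5.9 7.3]
```

View pics/15side.png

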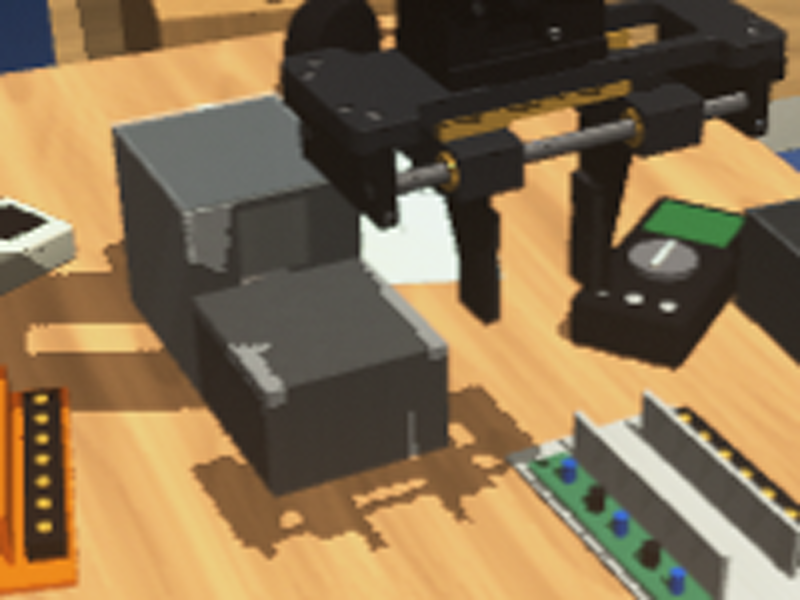

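View pics/15top.png

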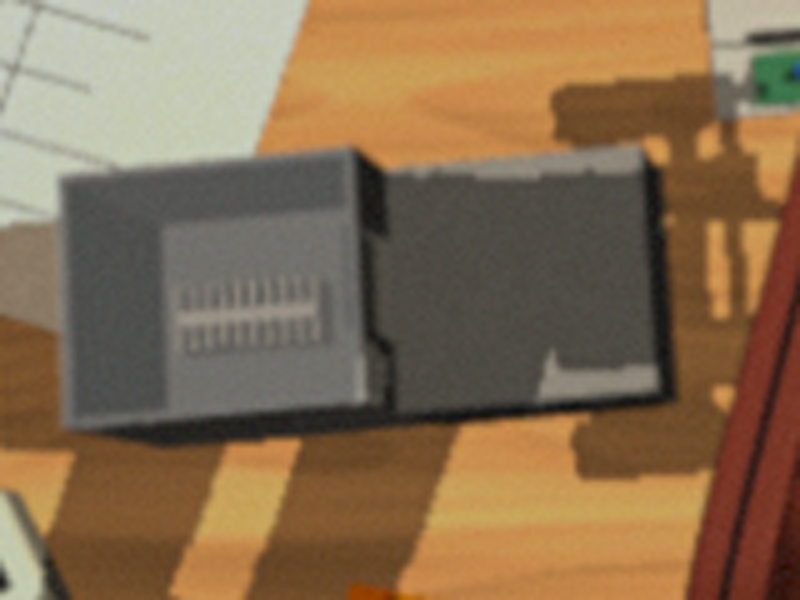

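View pics/15side_full.png

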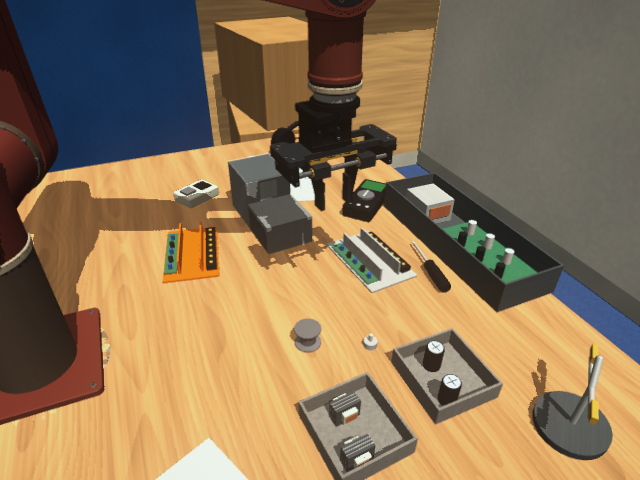

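Through the clear lid the heatsink lies on the bin floor (top crop (248,315)). The flap hangs vertical, with depth readings of 6–7 mm at every height. The capacitor (435,352) and transformer (345,407) stand in their trays, and the bystanders are where they were. Handing the job in.

```bash
python3 -c "
from h import *
print(close_job())"
```

```text
the job is handed in; nothing more can be done
None
```

All three parts are sorted, and I handed the job in at about 28 s of the 72 s allowed.

- **Capacitor:** it stands upright in the free half of the capacitor tray. I lowered it until light contact (about 5 N) and then released it.
- **Transformer:** it stands as it stood on the bench, in the free half of the transformer tray. It was set down at about 6 N.
- **Heatsink:** I lifted it by its ends out of the channel, set it flat on the ledge and let go. I then regripped it by its sides near the rear and pushed it end first through the flap. Once its middle was past the sill I opened the fingers, and it fell in.

**Last checks:**
- The top view shows the heatsink lying on the bin floor.
- Depth readings put the flap 6–7 mm behind the sill at every height, so it hangs shut.
- In the last side view both placed parts are upright and the bystanders look unmoved.
- The gripper is open and well clear, touching nothing.
- The highest wrist force I read was about 6 N, and no check failed.

Two small deviations came up. The two cameras and the reported arm pose differed by about 1–2 mm. The heatsink landed about 4 mm off the bin's centre line on the ledge, which I corrected before pushing.

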